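Push the row of petri dishes home along the rail and close the gate

ROBOT

A 7-joint arm with a two-finger parallel gripper is mounted at the origin on a cart in front of the work surface, level with it; the furniture and walls round the work are solid. World frame = base frame: x ahead of the robot, y to its left, z up, the work surface at z = 0. Lengths are in m, angles in rad, forces in N, time in s.
With the tool pointing down it reaches from about 0.425 to 0.8 m from the base axis. Payload 8.3 kg.
Tool frame: the origin (TCP) lies at the very end of the fingers, on their centre line; the grasp point (between the pads) lies 19 mm behind it; z points along the fingers, x is the direction in which the jaws open and shut, and the axes are right-handed (so a half turn about z gives the same grasp; the last joint's range is limited). The gripper opens to 85 mm and grips with 20 to 120 N. Pads are 22 mm wide; open, the fingers measure 114 mm over their backs; the gripper's body (76 mm by 85 mm) begins 54 mm behind the grasp point. The pads swing forward as they close: fully open they stand 13 mm farther back than shut.
Start: joints at [1.171, 0.383, 0.016, 1.37, -0.006, 1.388, -0.046], TCP at [0.207, -0.59, 0.231] pointing down, gripper open.
Joint ranges: [-2.95, 2.95], [-0.25, 2.06], [-1.52, 1.56], [0.18, 2.33], [-1.44, 4.58], [0.02, 2.06], [-3.01, 3.01]. Speed limits (rad/s): [2.39, 2.39, 3.01, 3.01, 3.14, 3.14, 3.14].

INTERFACE

Orientations are given as a unit quaternion [x, y, z, w].
In Python, from plant import arm gives the robot as it stands.
- The arm moves only by the shell command python3 -m inch 'ROWS' [FORCE]. ROWS is text: rows parted by semicolons, each of 5 numbers parted by spaces: the shift along the world's x, y, z in cm, then the turn about the world's z in degrees, then the finger opening in cm, from 0 to 8.54. In form: dx dy dz turn hand; .... A call has 1 to 20 rows; each row is the pose to reach, as a shift and turn from the pose commanded when the call began; what a row does not reach only later rows make up. A row lasts 1/10 s, in which the tool goes at most 50 mm and 8.59 degrees, less where a joint would pass 70% of its speed; a pose out of reach is approached as far as the arm can. A call with a gripper value outside its range is refused whole. The fingers move at their own pace and stop on an object; FORCE is the grip in N (left out, the last holds). Time passes only in rows, so rows that repeat a pose let the fingers close. It gives the time, the measured TCP pose, the force and the opening at its end, in the units of the state.
- arm.read_state(): the state, without advancing time (a new reading comes with each control period).
- arm.camera(name): name is "scene" or "top"; returns (picture, depth): 400x640x3 uint8, red, green, blue; 400x640 float32, m along the optical axis (not along the pixel's ray), 0 where there is no reading.
- arm.get_calibration(name): a dict with "vertical_fov" (degrees; the focal length in pixels is half the picture's height over the tangent of half this angle, whatever the lens; pixels are square), "cx", "cy" (the principal point, pixels), "T" (4x4, takes a point from camera to world coordinates). Camera axes: x right, y down, z forward; pixel columns grow to the right and rows downward; lengths in m; the calibration is good to about 2 mm. A picture is of the moment at which its call begins. get_calibration takes no time and is no camera call.
- arm.sign_off(): hands the job in, once; it reports no verdict.
Trained networks look in the newest picture that a camera, given by its name, has taken for a name from the list of things; names that differ only in an ending like _2 or _b are one class to them, and where a whole thing is asked for, a point or a joint stands for the part that bears it (a point fixed in the world has none). Each returns a list of dicts, best first, with "confidence" (0 to 1); they miss things now and then, are a little off and sometimes report something else, mostly with a low value. They report only what shows in the picture. A call takes as long as a camera call. They do not tell look-alikes from the thing itself.
- arm.search_frame(camera, thing): "extent" ([left, top, right, bottom] in pixels, round what is visible of it).
- arm.tip_of(camera, thing): "centre" ([column, row] in pixels: a listed point, or the origin of a listed thing).
The state is a dict: "t": time; "joints": joint angles; "qvel": joint speeds; "joint_efforts": joint torques, N m; "ee_pos": TCP position; "tcp_rot": TCP orientation; "ft_force": force on the tool from outside, world axes, zero at the start; "torque": the same for the moment, N m; "grip_width": finger opening in m.
Only numpy, scipy, OpenCV 4.12 (cv2) and the standard library are available. Lean on these libraries where they do the work, as an engineer would, in place of code of your own. Each camera call takes 0.05 s, during which the arm holds its last target.

TASK

Push the row of four petri dishes along the guide rail as one train until the leading dish is against the end stop and the row is closed up, pushing with the fingertips on the rearmost dish only. Then push the gate (the dark arm with the black post) so that it swings across the rail behind the row until it is fully closed. Lift no dish, keep the row together on the way, and do not disturb the spare dish, the tape roll or the timer beside the rail.

Things in the scene. Friction and masses are not known exactly. Their poses are not given: they have to be found in the camera images.
- dish_rail: Fixed guide rail on the worktop, 482 x 72 mm: grey floor between two low aluminium walls. Origin on the worktop, on the centre line; x along the rail towards the end stop (roughly to the robot's left), y across, z up. Open above and at the entry end (x = -0.200). Floor at z = 0.004; wall inner faces at y = +/-0.032, 4 mm thick, tops at z = 0.012.
- stop_face (a point): Centre of the foot of the end stop's face, on the channel floor, at rail x = 0.262; axes as the rail's. The stop is an aluminium block across the rail, top 26 mm above the worktop. When home, the dishes' centres are 30, 91, 151 and 211 mm before this face, and the row's rear edge 242 mm before it.
- dish_1: Leading petri dish (nearest the end stop): round and shallow, translucent white, 60.4 mm in diameter, 15 mm high, about 30 g; origin at the centre of its underside. The four dishes start in the channel in a row, touching to within 1 mm, 70 to 150 mm short of home, and slide easily (the whole row takes under 2 N).
- dish_2: Second petri dish of the row, same size and origin as dish_1.
- dish_3: Third petri dish of the row, same size and origin as dish_1.
- dish_4: Rearmost petri dish of the row (nearest the entry end), the one to push; same size and origin as dish_1.
- gate (a joint): Gate angle about its upright hinge pin, rad. 0 = closed, at its stop: the arm lies straight across the channel along rail +y, 4 mm behind the home row. Starts open at 1.6 to 2.0, lying outside the wall; at 1.57 it points to the entry end (rail -x). To close it, swing its free end over the wall into the channel and on towards the end stop. Light friction (under 1 N at the post); it stays where left.
- gate_pin (a point): The gate's hinge pin (at worktop height), at rail x = 0.011, y = -0.047, outside the wall on the side away from the robot; axes as the rail's. The gate is a flat dark steel arm, 10 mm wide, 13 to 21 mm above the worktop, reaching 86 mm from the pin.
- gate_post (a point): Centre of the top of the upright black post near the gate's free end: 10 mm in diameter, 80 mm from the hinge pin; it stands up from the arm, 21 to 50 mm above the worktop. A fingertip 25 to 35 mm above the worktop passes over the walls, the arm and the dishes and meets the side of the post.
- spare_dish: A fifth, loose petri dish, 60 mm in diameter, 15 mm high, lying on the worktop on the robot's side of the rail; not part of the row. Origin at the centre of its underside.
- tape_roll: Loose yellow roll of tape, 62 mm in diameter, 19 mm high, lying on the worktop on the robot's side of the rail. Origin at the centre of its underside.
- timer: Loose small white bench timer, 52 x 66 x 16 mm, lying on the worktop on the far side of the rail. Origin at the centre of its underside.
Not all that is in view belongs to the job. What is shaped like the dish_4 but purple is not meant.

How it is judged:
On the way, in this order (a step that is already met when the one before it is completed fails the run):
1. the row is pushed home against the end stop, the gate still open (x of dish_1 in the frame of dish_rail above 0.2278 m and x of dish_2 in the frame of dish_rail above 0.1674 m and x of dish_3 in the frame of dish_rail above 0.107 m and x of dish_4 in the frame of dish_rail above 0.0466 m and value of joint gate above 1 rad), for 0.2 s.
2. the gate is swung closed behind the row (x of dish_1 in the frame of dish_rail above 0.2278 m and x of dish_2 in the frame of dish_rail above 0.1674 m and x of dish_3 in the frame of dish_rail above 0.107 m and x of dish_4 in the frame of dish_rail above 0.0466 m and value of joint gate below 0.1 rad), for 0.2 s.
At the end, for the whole second after the job is handed in: All four dishes lie flat and at rest in the channel, each within 4 mm of its place in the closed-up row against the end stop, and the gate is closed to within 0.1 rad (all of step 2 and z of each of dish_1, dish_2, dish_3, dish_4 in the frame of dish_rail below 0.008 m and angle between each of dish_1, dish_2, dish_3, dish_4's own z axis and vertical below 0.1 rad and linear speed of each of dish_1, dish_2, dish_3, dish_4 below 0.01 m/s); the robot touches nothing.
It fails at once if a dish of the row is lifted (6 mm) or tipped (z of any of dish_1, dish_2, dish_3, dish_4 in the frame of dish_rail above 0.01 m or angle between any of dish_1, dish_2, dish_3, dish_4's own z axis and vertical above 0.25 rad).
It fails at once if the row comes apart: a gap of more than 15 mm opens between neighbours (distance between dish_1 and dish_2 above 0.0754 m or distance between dish_2 and dish_3 above 0.0754 m or distance between dish_3 and dish_4 above 0.0754 m).
It fails at once if the robot pushes on a dish other than the rearmost (contact force between any of the fingers, the arm and dish_1 above 0.5 N or contact force between any of the fingers, the arm and dish_2 above 0.5 N or contact force between any of the fingers, the arm and dish_3 above 0.5 N).
It fails at once if a bystander beside the rail is moved by more than 15 mm (distance of any of spare_dish, tape_roll, timer from where it was at the start of the episode above 0.015 m).
It also fails if it takes over 61 s, if anything falls off the work surface, if the arm or the gripper's body presses on something with over 40 N, if the wrist force passes 120 N, or if a joint passes its speed limit or range.

## Working session

There is one attempt and no reset: what is moved stays moved. The work goes in short steps, Python scripts to look and compute and a shell command to move; the robot and the scene stay as the last step left them, time stands still between calls to the robot, and variables do not carry over. Pictures are saved under pics/ and viewed, and the job is handed in when it is done.

```bash
mkdir -p pics; ls; cat > h.py <<'E'
import numpy as np, cv2
from plant import arm
def snap(cam,name):
    p,d=arm.camera(cam); cv2.imwrite('pics/%s.png'%name,p[:,:,::-1]); return p,d
def K(cam):
    c=arm.get_calibration(cam); f=200/np.tan(np.radians(c['vertical_fov'])/2); return f,c['cx'],c['cy'],np.array(c['T'])
def atz(cam,u,v,z):
    f,cx,cy,T=K(cam); r=T[:3,:3]@np.array([(u-cx)/f,(v-cy)/f,1]); o=T[:3,3]; return o+r*(z-o[2])/r[2]
def pix(cam,P):
    f,cx,cy,T=K(cam); q=T[:3,:3].T@(np.array(P)-T[:3,3]); return q[0]/q[2]*f+cx,q[1]/q[2]*f+cy
E
python3 - <<'E'
from h import *
for c in('scene','top'):
    snap(c,c+'0'); k=arm.get_calibration(c); print({a:np.round(b,3) for a,b in k.items() if a!='model'} )
    for t in('dish_1','dish_rail','gate_pin','gate_post','stop_face','spare_dish','tape_roll','timer'):
        print(c,t,[(np.round(r['centre']).tolist(),round(r['confidence'],2)) for r in arm.tip_of(c,t)][:6])
print(arm.read_state())
E
```

```text
pics
{'vertical_fov': np.float64(46.624), 'cx': np.float64(320.02), 'cy': np.float64(201.292), 'T': array([[-0.749, -0.283,  0.599, -0.193],
       [-0.663,  0.325, -0.675,  0.802],
       [-0.004, -0.903, -0.431,  0.561],
       [ 0.   ,  0.   ,  0.   ,  1.   ]])}
scene dish_1 [([303.0, 235.0], 0.81), ([434.0, 186.0], 0.75), ([319.0, 223.0], 0.74), ([356.0, 211.0], 0.7), ([385.0, 177.0], 0.61), ([307.0, 200.0], 0.59)]
scene dish_rail [([347.0, 215.0], 0.69), ([264.0, 243.0], 0.55)]
scene gate_pin [([332.0, 209.0], 0.64), ([347.0, 214.0], 0.43)]
scene gate_post [([340.0, 182.0], 0.41)]
scene stop_face [([267.0, 245.0], 0.89), ([347.0, 215.0], 0.49)]
scene spare_dish [([347.0, 241.0], 0.9)]
scene tape_roll [([389.0, 223.0], 0.64)]
scene timer [([271.0, 218.0], 0.81), ([334.0, 208.0], 0.58)]
{'vertical_fov': np.float64(47.741), 'cx': np.float64(307.029), 'cy': np.float64(210.636), 'T': array([[ 0.071, -0.977,  0.202,  0.27 ],
       [-0.997, -0.07 ,  0.014, -0.033],
       [ 0.   , -0.203, -0.979,  1.307],
       [ 0.   ,  0.   ,  0.   ,  1.   ]])}
top dish_1 [([299.0, 223.0], 0.78), (
[... 426 characters left out ...]
], 0.94)]
{'t': 0.9, 'joints': array([ 1.1711105 ,  0.38336116,  0.01639225,  1.37009352, -0.00628596,
        1.38819602, -0.04648616]), 'qvel': array([ 0.00028395, -0.00186631, -0.00061138, -0.00283627, -0.0001019 ,
        0.0008945 ,  0.00012779]), 'joint_efforts': array([ 2.49549666e-04, -6.27323985e+01,  8.42892565e-01, -3.72082937e+01,
        1.64562970e-02,  2.55997926e-03, -1.64598003e-05]), 'ee_pos': array([ 0.20657448, -0.58986137,  0.23130646]), 'tcp_rot': array([ 8.15635039e-01, -5.78566749e-01,  1.02318845e-05, -2.33317711e-05]), 'ft_force': array([-0.25178568,  0.10123563,  0.24792894]), 'torque': array([0.00889388, 0.04172828, 0.04688599]), 'grip_width': 0.08557105200191477}
```

View pictures.

View pics/top0.png

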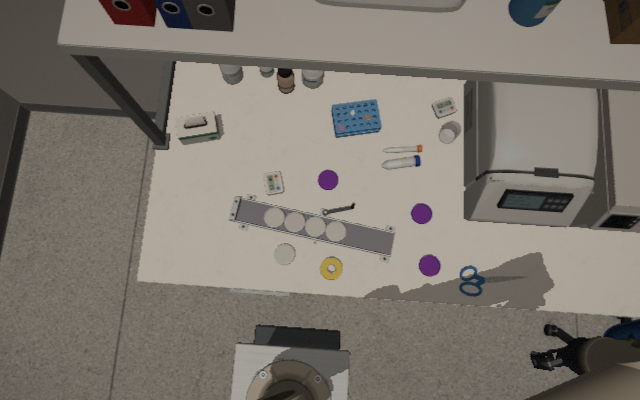

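View pics/scene0.png

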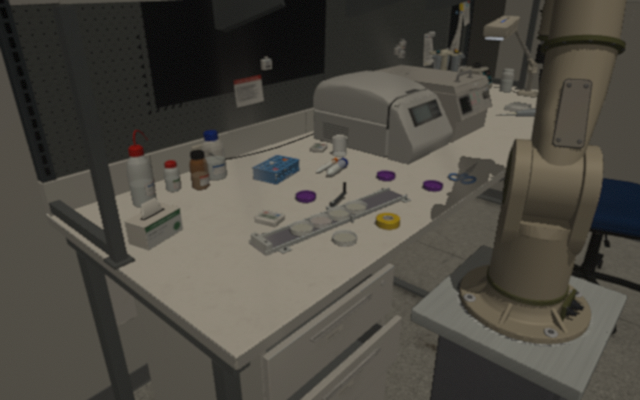

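```bash
python3 - <<'E'
import cv2
a=cv2.imread('pics/top0.png'); cv2.imwrite('pics/top0c.png',cv2.resize(a[150:310,200:440],None,fx=3.3,fy=3.3,interpolation=cv2.INTER_CUBIC))
a=cv2.imread('pics/scene0.png'); cv2.imwrite('pics/scene0c.png',cv2.resize(a[130:290,220:460],None,fx=3.3,fy=3.3,interpolation=cv2.INTER_CUBIC))
E
```

```text
(no output)
```

View pics/top0c.png

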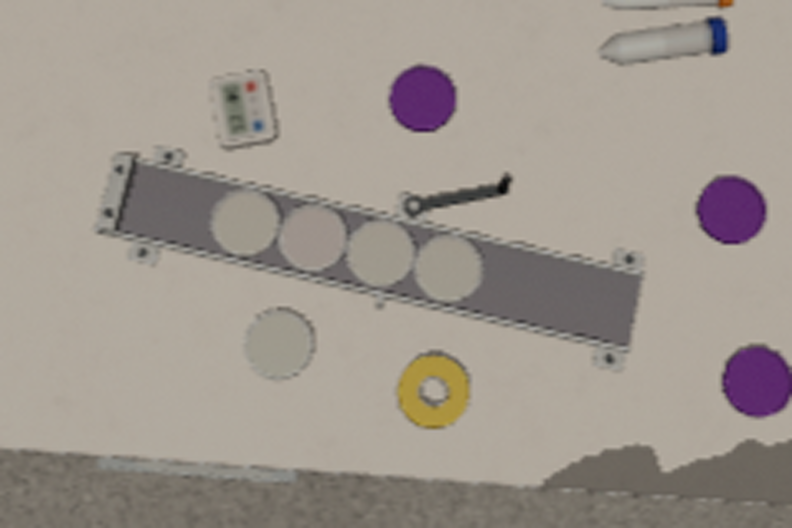

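View pics/scene0c.png

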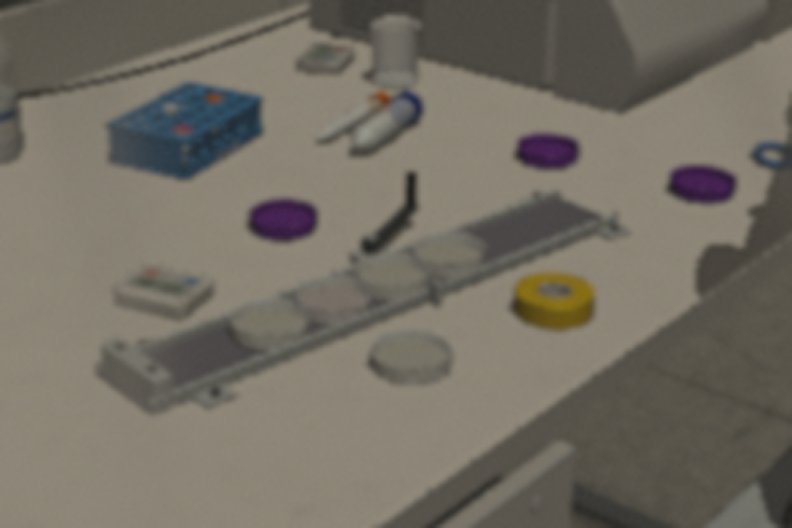

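```bash
cat > fit.py <<'E'
from h import *
from scipy.optimize import least_squares
# crop px in top0c -> (rail x,y,z)
pts=[((642,272),(-.2,-.036,.012)),((630,348),(-.2,.036,.012)),((116,153),(.282,-.036,.026)),((134,156),(.262,-.036,.026)),((97,230),(.282,.036,.026)),((115,236),(.262,.036,.026)),((412,204),(.011,-.047,.018))]
pts=[((200+(u+.5)/3.3-.5,150+(v+.5)/3.3-.5),P) for (u,v),P in pts]
def w(p,P):
    c,s=np.cos(p[2]),np.sin(p[2]); return np.array([p[0]+c*P[0]-s*P[1],p[1]+s*P[0]+c*P[1],P[2]])
def r(p): return np.concatenate([np.array(pix('top',w(p,P)))-uv for uv,P in pts])
s=least_squares(r,[.6,0,1.5]); pose=s.x
def torail(q):
    c,s_=np.cos(pose[2]),np.sin(pose[2]); d=np.array(q[:2])-pose[:2]; return np.array([c*d[0]+s_*d[1],-s_*d[0]+c*d[1]])
if __name__=='__main__':
    print(pose,np.degrees(pose[2]),np.round(s.fun,2).tolist())
    for (u,v) in [(246,222),(313,238),(381,253),(449,268)]:
        print('dish',np.round(torail(atz('top',200+u/3.3,150+v/3.3,.019)),4))
    q=atz('top',200+505/3.3,150+180/3.3,.05); print('post',torail(q),q)
    for n,u,v in(('spare',280,343),('tape',433,390),('timer',244,108)): print(n,torail(atz('top',200+u/3.3,150+v/3.3,.016)))
    print('scene stop',torail(atz('scene',267,245,.004)),'pin',torail(atz('scene',332,209,0)), 'post',torail(atz('scene',340,182,.05)))
    for u,v in[(303,235),(319,223),(356,211)]: print('sc dish',torail(atz('scene',u,v,.004)))
    for P in[(0,0,0),(.05,0,0),(-.12,0,0)]: print(P,w(pose,P), np.hypot(*w(pose,P)[:2]))
E
python3 fit.py
```

```text
[ 0.48823052 -0.07171173  1.42577473] 81.69087482326088 [1.46, -0.63, 0.68, 0.58, -1.15, -0.43, 0.05, 0.09, -1.56, -0.04, -0.28, -0.4, 0.8, 0.62]
dish [ 1.517e-01 -1.000e-04]
dish [0.091  0.0012]
dish [0.0299 0.0014]
dish [-0.0309  0.0016]
post [-0.06170345 -0.07874972] [ 0.55723659 -0.14414789  0.05      ]
spare [0.09877649 0.09697376]
tape [-0.0390192   0.10818751]
timer [ 0.17753079 -0.10144788]
scene stop [0.26076293 0.00782835] pin [ 0.01582244 -0.0405356 ] post [-0.04667863 -0.07792653]
sc dish [0.16796464 0.02547532]
sc dish [0.09906125 0.00368111]
sc dish [-0.01946832  0.01606993]
(0, 0, 0) [ 0.48823052 -0.07171173  0.        ] 0.4934689534497338
(0.05, 0, 0) [ 0.4954562  -0.02223659  0.        ] 0.49595495451152205
(-0.12, 0, 0) [ 0.47088886 -0.19045206  0.        ] 0.5079451807951076
```

The rail fit agrees with the given sizes: dish spacing is 61 mm and the gate post sits 79 mm from the pin, which puts the gate at about 1.98 rad. Dish_4 is at rail x = -0.031, so the push is about 82 mm. I'll go to the entry side with the fingers shut.

```bash
python3 -m inch '4 5 0 8 0; 8 10 0 16 0; 12 15 0 24 0; 15 20 0 32 0; 18 25 0 40 0; 21 30 0 48 0; 23 35 0 56 0; 25 39 0 62.5 0; 26.6 41.4 -4 62.5 0; 26.6 41.4 -8 62.5 0; 26.6 41.4 -12 62.5 0; 26.6 41.4 -12 62.5 0; 26.6 41.4 -12 62.5 0'
python3 - <<'E'
from fit import *
snap('top','top1'); snap('scene','scene1')
s=arm.read_state(); print(s['t'],s['ee_pos'],torail(s['ee_pos']),s['tcp_rot'])
a=cv2.imread('pics/top1.png'); cv2.imwrite('pics/top1c.png',cv2.resize(a[150:310,200:440],None,fx=3.3,fy=3.3,interpolation=cv2.INTER_CUBIC))
a=cv2.imread('pics/scene1.png'); cv2.imwrite('pics/scene1c.png',cv2.resize(a[130:290,220:460],None,fx=3.3,fy=3.3,interpolation=cv2.INTER_CUBIC))
E
```

```text
t: 2.2
ee_pos: [0.4712, -0.1755, 0.1098]
tcp_rot: [0.997, -0.071, -0.002, -0.001]
ft_force: [0.0, -0.6, 0.5]
grip_width: -0.0002
2.3 [ 0.4731288  -0.17750583  0.11298382] [-0.10686596 -0.00034552] [ 9.97376482e-01 -7.23836076e-02  7.52647071e-04  4.46860099e-04]
```

View pics/top1c.png

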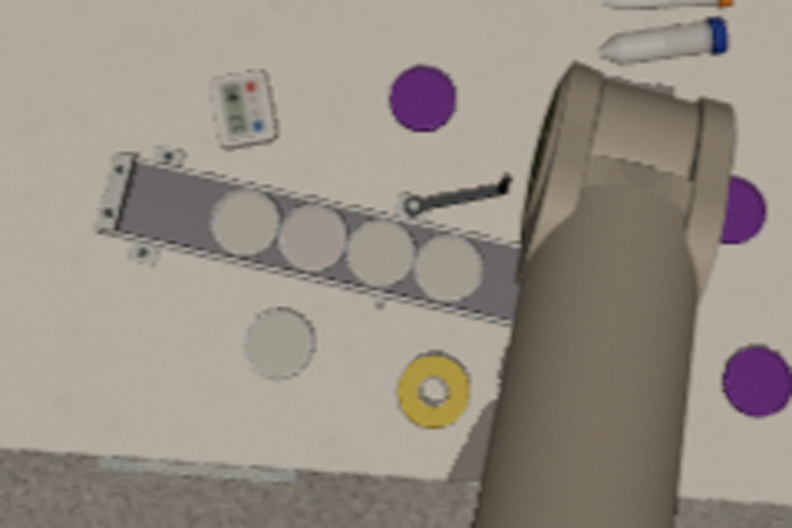

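View pics/scene1c.png

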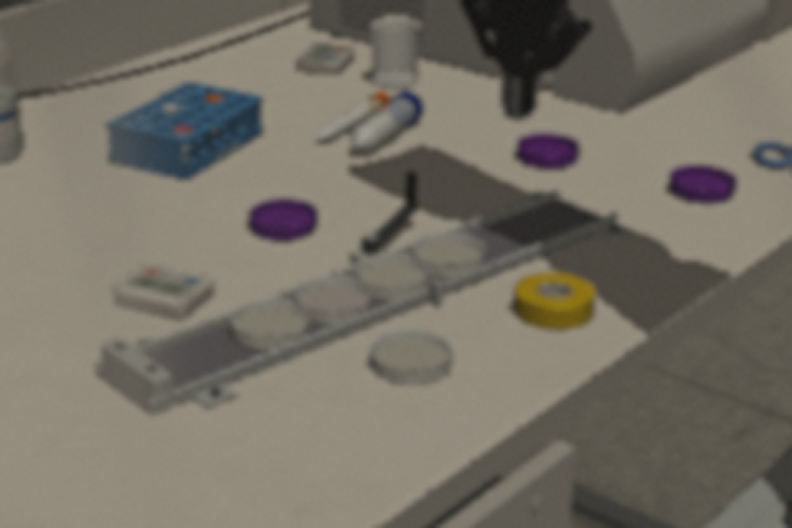

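The overview shows the fingers over the free end of the channel, with the row and gate untouched. Now I'll lower to about 12 mm.

```bash
python3 -m inch '0 0 -4 0 0; 0 0 -7 0 0; 0 0 -9 0 0; 0 0 -9.9 0 0; 0 0 -9.9 0 0; 0 0 -9.9 0 0; 0 0 -9.9 0 0'
python3 - <<'E'
from fit import *
snap('scene','scene2')
s=arm.read_state(); print(s['t'],s['ee_pos'],torail(s['ee_pos']),s['ft_force'])
a=cv2.imread('pics/scene2.png'); cv2.imwrite('pics/scene2c.png',cv2.resize(a[130:290,220:460],None,fx=3.3,fy=3.3,interpolation=cv2.INTER_CUBIC))
E
```

```text
t: 3.0
ee_pos: [0.4738, -0.1766, 0.014]
tcp_rot: [0.997, -0.072, 0.001, 0.001]
ft_force: [0.7, 0.5, 0.1]
grip_width: -0.0003
3.05 [ 0.47368006 -0.17642458  0.01379736] [-0.10571639 -0.00073474] [ 0.78626182  0.37982566 -0.07504853]
```

View pics/scene2c.png

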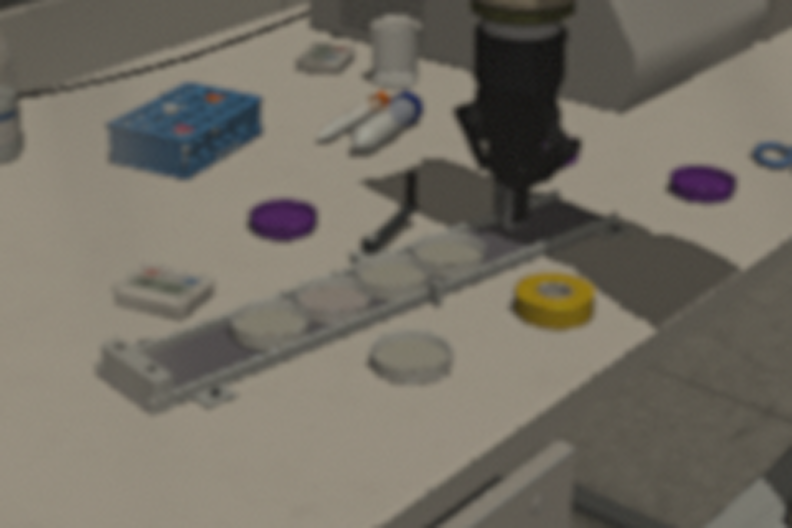

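The scene view shows the fingertips inside the channel behind dish_4, between the walls. I'll push 10 cm along the rail at 50 mm/s.

```bash
python3 -m inch '0.14 0.99 -0.2 0 0; 0.29 1.98 -0.3 0 0; 0.36 2.47 -0.3 0 0; 0.43 2.97 -0.3 0 0; 0.51 3.46 -0.3 0 0; 0.58 3.96 -0.3 0 0; 0.65 4.45 -0.3 0 0; 0.72 4.95 -0.3 0 0; 0.79 5.44 -0.3 0 0; 0.87 5.94 -0.3 0 0; 0.94 6.43 -0.3 0 0; 1.01 6.93 -0.3 0 0; 1.08 7.42 -0.3 0 0; 1.16 7.92 -0.3 0 0; 1.23 8.41 -0.3 0 0; 1.3 8.91 -0.3 0 0; 1.37 9.4 -0.3 0 0; 1.44 9.9 -0.3 0 0; 1.44 9.9 -0.3 0 0; 1.44 9.9 -0.3 0 0'
python3 - <<'E'
from fit import *
snap('scene','scene3'); snap('top','top3')
s=arm.read_state(); print(s['t'],s['ee_pos'],torail(s['ee_pos']),s['ft_force'])
a=cv2.imread('pics/scene3.png'); cv2.imwrite('pics/scene3c.png',cv2.resize(a[130:290,220:460],None,fx=3.3,fy=3.3,interpolation=cv2.INTER_CUBIC))
a=cv2.imread('pics/top3.png'); cv2.imwrite('pics/top3c.png',cv2.resize(a[150:310,200:440],None,fx=3.3,fy=3.3,interpolation=cv2.INTER_CUBIC))
E
```

```text
t: 5.05
ee_pos: [0.487, -0.0767, 0.0093]
tcp_rot: [0.997, -0.071, 0.0, -0.0]
ft_force: [-0.3, -0.2, -0.7]
grip_width: -0.0001
5.15 [ 0.48695985 -0.0770272   0.00927022] [-0.00544331  0.00048916] [-0.01317808  0.14503967 -0.25027109]
```

View pics/scene3c.png

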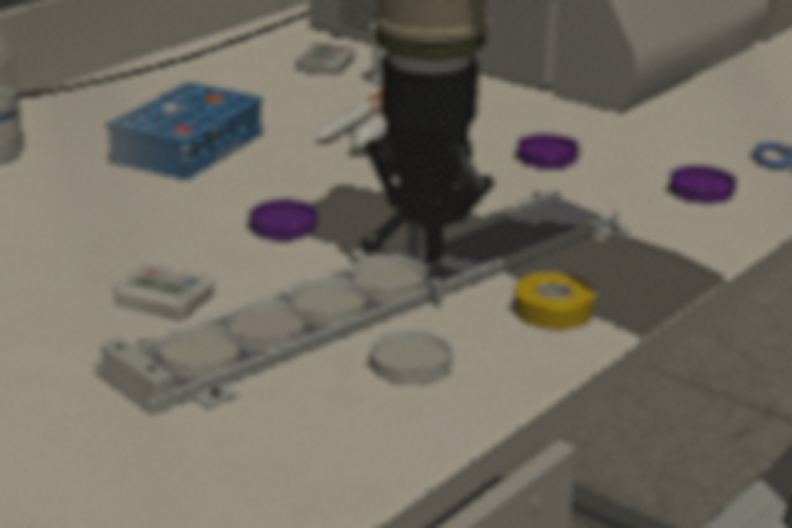

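View pics/top3c.png

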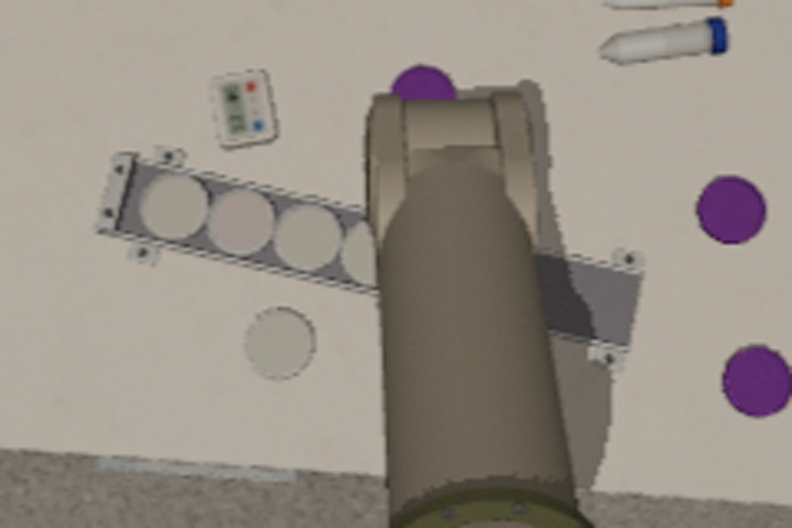

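The row moved as one train and dish_1 is about 15 mm short of the stop. I'll push the rest slowly, watching the force.

```bash
python3 -m inch '0.04 0.3 0 0 0; 0.09 0.6 0 0 0; 0.12 0.85 0 0 0; 0.16 1.1 0 0 0; 0.18 1.25 0 0 0; 0.2 1.35 0 0 0; 0.2 1.35 0 0 0; 0.2 1.35 0 0 0'
python3 - <<'E'
from fit import *
snap('top','top4')
s=arm.read_state(); print(s['t'],s['ee_pos'],torail(s['ee_pos']),s['ft_force'])
a=cv2.imread('pics/top4.png'); cv2.imwrite('pics/top4c.png',cv2.resize(a[180:260,220:340],None,fx=6,fy=6,interpolation=cv2.INTER_CUBIC))
E
```

```text
t: 5.95
ee_pos: [0.489, -0.0633, 0.0093]
tcp_rot: [0.997, -0.071, 0.0, -0.0]
ft_force: [-1.3, 0.1, -0.7]
grip_width: -0.0
6.0 [ 0.48899947 -0.06334962  0.00928521] [0.00838545 0.00044756] [ 0.0676583  -0.35379497 -0.04730008]
```

View pics/top4c.png

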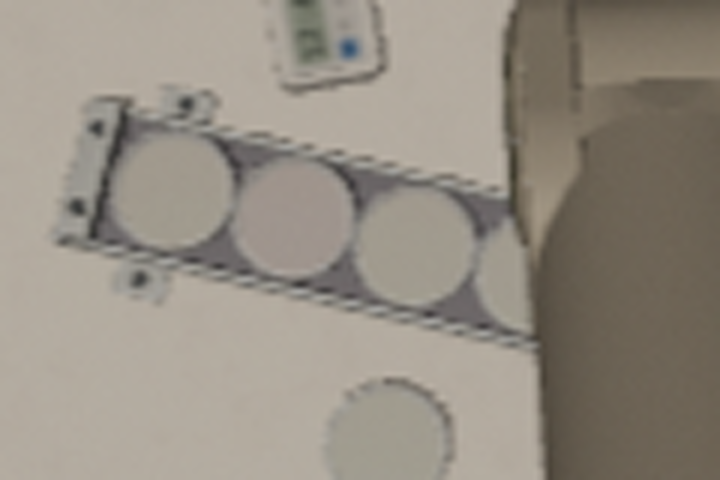

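```bash
python3 -m inch '0.01 0.1 0 0 0; 0.01 0.1 0 0 0; 0.03 0.2 0 0 0; 0.03 0.2 0 0 0; 0.03 0.2 0 0 0'; python3 -m inch '0.01 0.1 0 0 0; 0.01 0.1 0 0 0; 0.01 0.1 0 0 0'
```

```text
t: 6.5
ee_pos: [0.4893, -0.0613, 0.0093]
tcp_rot: [0.997, -0.071, -0.0, -0.0]
ft_force: [0.0, 0.3, 0.0]
grip_width: 0.0002
t: 6.8
ee_pos: [0.4894, -0.0603, 0.0093]
tcp_rot: [0.997, -0.071, -0.0, -0.0]
ft_force: [0.2, 0.8, -0.1]
grip_width: 0.0003
```

```bash
python3 -m inch '0.01 0.1 0 0 0; 0.01 0.1 0 0 0; 0.01 0.1 0 0 0';python3 -m inch '0.01 0.1 0 0 0; 0.01 0.1 0 0 0; 0.01 0.1 0 0 0'
python3 - <<'E'
from fit import *
snap('top','top5')
s=arm.read_state(); print(s['t'],s['ee_pos'],torail(s['ee_pos']),s['ft_force'])
a=cv2.imread('pics/top5.png'); cv2.imwrite('pics/top5c.png',cv2.resize(a[180:260,220:340],None,fx=6,fy=6,interpolation=cv2.INTER_CUBIC))
E
```

```text
t: 7.1
ee_pos: [0.4894, -0.0597, 0.0093]
tcp_rot: [0.997, -0.072, -0.0, 0.0]
ft_force: [-0.8, -2.3, 0.3]
grip_width: 0.0
t: 7.4
ee_pos: [0.4894, -0.0594, 0.0093]
tcp_rot: [0.997, -0.072, -0.0, 0.001]
ft_force: [-1.3, -5.1, 1.0]
grip_width: -0.0001
7.45 [ 0.4894255  -0.05944319  0.00926871] [0.01231244 0.00059053] [-0.4538785  -4.38930856  1.36815563]
```

View pics/top5c.png

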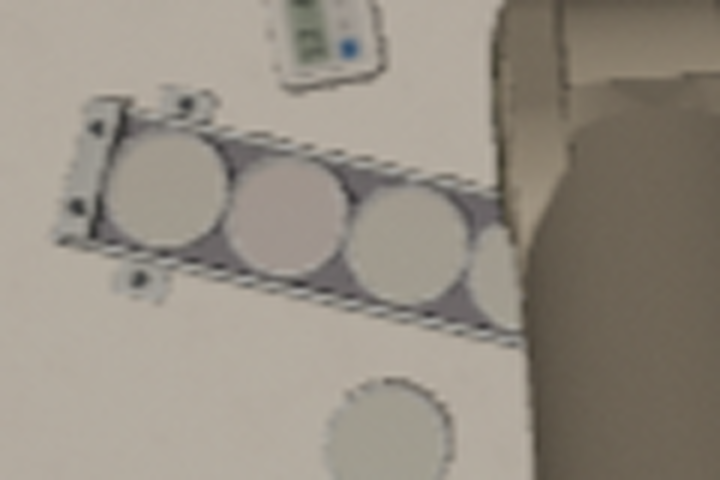

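Force has risen to about 5 N and dish_1 meets the stop face in the picture, at crop (105,190). The row is home. Now I'll back off, lift, and go round behind the post.

```bash
python3 -m inch '-0.15 -1 0 0 0; -0.4 -2.7 0 0 0; -0.65 -4.45 0 0 0; -0.65 -4.45 3 0 0; -0.65 -4.45 6 0 0; -0.65 -4.45 8.5 0 0; 3 -5.5 8.5 0 0; 7 -6.5 8.5 0 0; 10.6 -7.4 8.5 0 0; 10.6 -7.4 8.5 0 0; 10.6 -7.4 5.5 0 0; 10.6 -7.4 3.2 0 0; 10.6 -7.4 2.1 0 0; 10.6 -7.4 2.1 0 0; 10.6 -7.4 2.1 0 0; 10.6 -7.4 2.1 0 0'
python3 - <<'E'
from fit import *
snap('scene','scene6'); snap('top','top6')
s=arm.read_state(); print(s['t'],s['ee_pos'],torail(s['ee_pos']),s['ft_force'])
a=cv2.imread('pics/scene6.png'); cv2.imwrite('pics/scene6c.png',cv2.resize(a[130:290,220:460],None,fx=3.3,fy=3.3,interpolation=cv2.INTER_CUBIC))
a=cv2.imread('pics/top6.png'); cv2.imwrite('pics/top6c.png',cv2.resize(a[150:310,200:440],None,fx=3.3,fy=3.3,interpolation=cv2.INTER_CUBIC))
E
```

```text
t: 9.05
ee_pos: [0.5966, -0.1325, 0.0319]
tcp_rot: [0.997, -0.071, 0.001, 0.0]
ft_force: [0.1, 0.3, 0.4]
grip_width: 0.0001
9.15 [ 0.59640613 -0.13251685  0.03165477] [-0.04453396 -0.11582725] [ 0.49731335 -0.29834078  1.20449808]
```

View pics/scene6c.png

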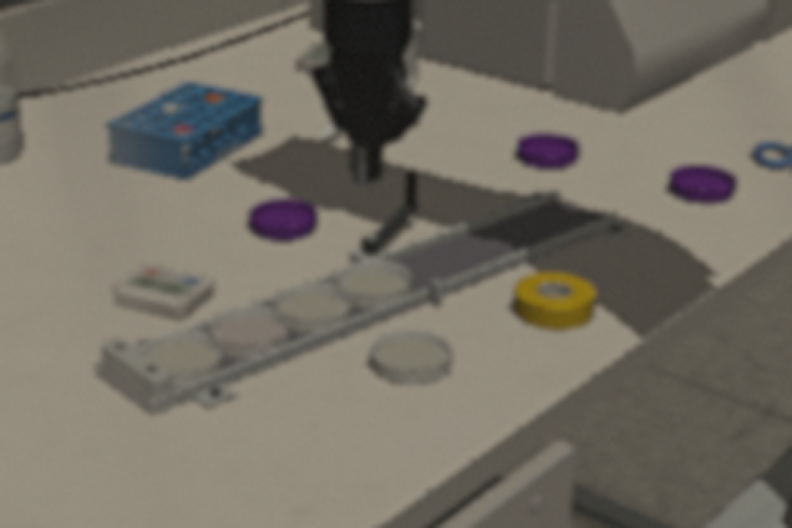

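View pics/top6c.png

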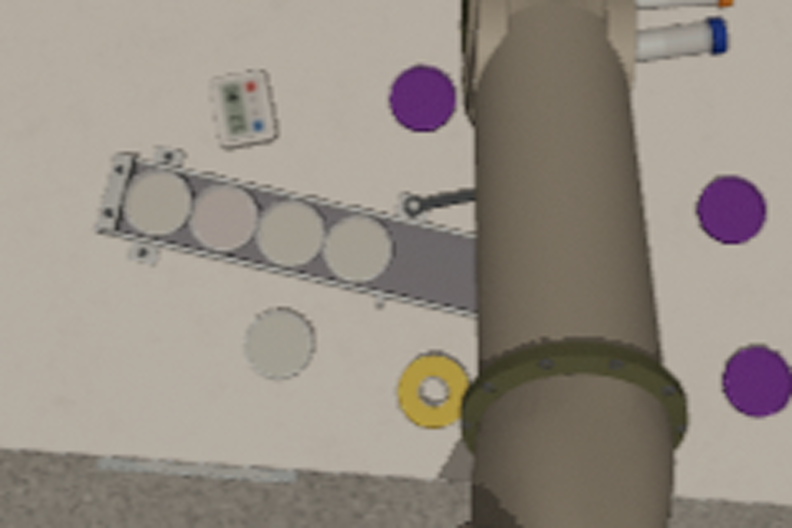

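```bash
python3 - <<'E'
from fit import *
s=arm.read_state()['ee_pos']
for i,ph in enumerate(np.r_[np.arange(2.35,.5,-.11),.4,.3,.25,.2]):
    R=max(.0884-.003*(i+1),.081)
    P=w(pose,(.011-R*np.sin(ph),-.047+R*np.cos(ph),0))
    print('%.2f'%ph,np.round((P-s)[:2]*100,1))
E
```

```text
2.35 [-0.9 -0.4]
2.24 [-1.9 -0.6]
2.13 [-2.7 -0.9]
2.02 [-3.6 -1.2]
1.91 [-4.4 -1.5]
1.80 [-5.3 -1.6]
1.69 [-6.2 -1.6]
1.58 [-7.1 -1.5]
1.47 [-8.  -1.4]
1.36 [-8.8 -1.1]
1.25 [-9.6 -0.7]
1.14 [-10.4  -0.3]
1.03 [-11.1   0.2]
0.92 [-11.8   0.8]
0.81 [-12.4   1.5]
0.70 [-12.9   2.2]
0.59 [-13.3   3. ]
0.40 [-13.8   4.4]
0.30 [-14.    5.2]
0.25 [-14.1   5.6]
0.20 [-14.1   6. ]
```

The row is still home (crop x 124–393) and the finger is behind the post. I'll sweep the first part of the arc.

```bash
python3 -m inch '-0.9 -0.4 0 0 0; -1.9 -0.6 0 0 0; -2.7 -0.9 0 0 0; -3.6 -1.2 0 0 0; -4.4 -1.5 0 0 0; -5.3 -1.6 0 0 0; -6.2 -1.6 0 0 0; -7.1 -1.5 0 0 0; -8 -1.4 0 0 0; -8.8 -1.1 0 0 0; -9.6 -0.7 0 0 0; -9.6 -0.7 0 0 0; -9.6 -0.7 0 0 0'
python3 - <<'E'
from fit import *
snap('scene','scene7')
s=arm.read_state(); print(s['t'],s['ee_pos'],torail(s['ee_pos']),s['ft_force'])
a=cv2.imread('pics/scene7.png'); cv2.imwrite('pics/scene7c.png',cv2.resize(a[130:290,220:460],None,fx=3.3,fy=3.3,interpolation=cv2.INTER_CUBIC))
E
```

```text
t: 10.45
ee_pos: [0.4996, -0.1392, 0.0304]
tcp_rot: [0.997, -0.071, 0.0, 0.0]
ft_force: [1.0, 0.3, -0.5]
grip_width: -0.0001
10.5 [ 0.49977508 -0.13939119  0.03038207] [-0.06530067 -0.021204  ] [-0.32481582  0.20772942  0.56760031]
```

View pics/scene7c.png

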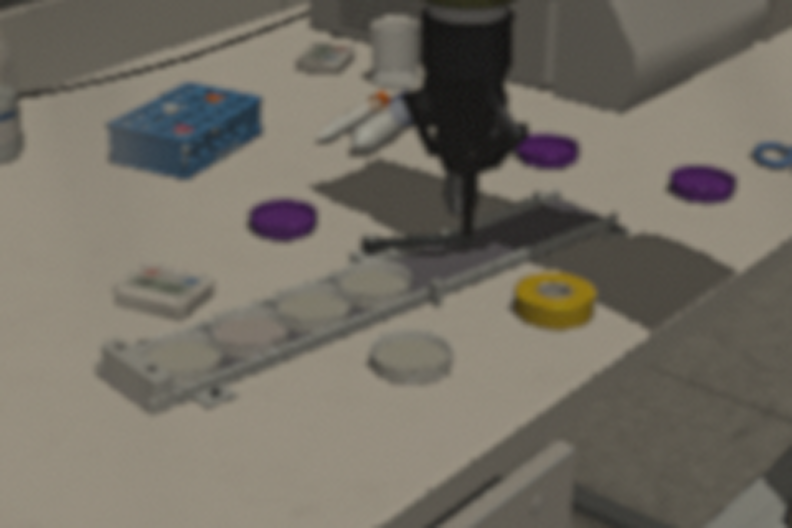

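The gate follows the finger and its arm now crosses the wall (crop 365–470, 243). I'll continue round.

```bash
python3 -m inch '-0.8 0.4 0 0 0; -1.5 0.9 0 0 0; -2.2 1.5 0 0 0; -2.8 2.2 0 0 0; -3.3 2.9 0 0 0; -3.7 3.7 0 0 0; -4 4.4 0 0 0; -4.2 5.1 0 0 0; -4.3 5.5 0 0 0; -4.4 5.9 0 0 0; -4.4 6.1 0 0 0; -4.4 6.3 0 0 0; -4.4 6.3 0 0 0; -4.4 6.3 0 0 0'
python3 - <<'E'
from fit import *
snap('scene','scene8')
s=arm.read_state(); print(s['t'],s['ee_pos'],torail(s['ee_pos']),s['ft_force'])
a=cv2.imread('pics/scene8.png'); cv2.imwrite('pics/scene8c.png',cv2.resize(a[130:290,220:460],None,fx=3.3,fy=3.3,interpolation=cv2.INTER_CUBIC))
E
```

```text
t: 11.9
ee_pos: [0.4557, -0.0764, 0.0303]
tcp_rot: [0.997, -0.072, -0.0, -0.0]
ft_force: [1.0, -1.0, 0.3]
grip_width: 0.0
11.95 [ 0.45565096 -0.07647815  0.03024708] [-0.00942458  0.03154875] [ 0.21015379  0.28308951 -0.05442658]
```

View pics/scene8c.png

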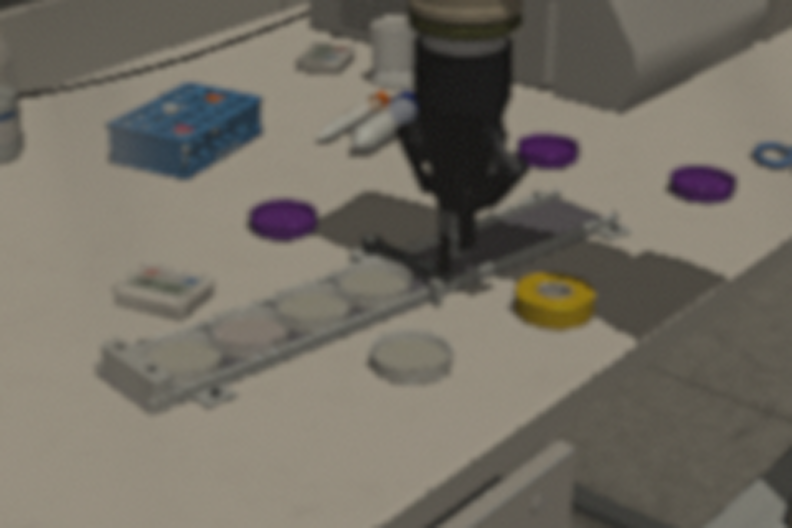

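```bash
python3 -m inch '0 0.1 0 0 0; 0 0.2 0 0 0; 0 0.2 0 0 0'; python3 -m inch '0 0.1 0 0 0; 0 0.1 0 0 0; 0 0.1 0 0 0';  python3 -m inch '0 0.1 0 0 0; 0 0.1 0 0 0; 0 0.1 0 0 0'; python3 -m inch '0 0.1 0 0 0; 0 0.1 0 0 0; 0 0.1 0 0 0'
```

```text
t: 12.25
ee_pos: [0.4556, -0.0742, 0.0303]
tcp_rot: [0.997, -0.071, -0.0, -0.0]
ft_force: [-0.6, 0.3, 1.1]
grip_width: -0.0003
t: 12.55
ee_pos: [0.4555, -0.0733, 0.0303]
tcp_rot: [0.997, -0.071, -0.0, -0.0]
ft_force: [-0.8, 0.3, -0.1]
grip_width: 0.0004
t: 12.85
ee_pos: [0.4556, -0.0723, 0.0303]
tcp_rot: [0.997, -0.071, -0.0, -0.0]
ft_force: [-0.6, 0.5, -0.4]
grip_width: 0.0
t: 13.15
ee_pos: [0.4556, -0.0713, 0.0303]
tcp_rot: [0.997, -0.071, -0.0, -0.0]
ft_force: [0.1, 0.7, 0.0]
grip_width: 0.0002
```

```bash
python3 -m inch '0 0.1 0 0 0; 0 0.1 0 0 0; 0 0.1 0 0 0'; python3 -m inch '0 0.1 0 0 0; 0 0.1 0 0 0; 0 0.1 0 0 0'
python3 - <<'E'
from fit import *
snap('scene','scene9'); snap('top','top9')
s=arm.read_state(); print(s['t'],s['ee_pos'],torail(s['ee_pos']),s['ft_force'])
a=cv2.imread('pics/scene9.png'); cv2.imwrite('pics/scene9c.png',cv2.resize(a[170:240,300:400],None,fx=7,fy=7,interpolation=cv2.INTER_CUBIC))
E
```

```text
t: 13.45
ee_pos: [0.4556, -0.0703, 0.0303]
tcp_rot: [0.997, -0.071, -0.0, -0.0]
ft_force: [0.3, 0.7, -0.4]
grip_width: 0.0
t: 13.75
ee_pos: [0.4556, -0.0693, 0.0303]
tcp_rot: [0.997, -0.071, 0.0, -0.0]
ft_force: [0.7, -0.8, -0.5]
grip_width: 0.0001
13.85 [ 0.45559089 -0.06933704  0.03028262] [-0.00236711  0.03264017] [ 0.13800816 -0.16391953 -0.62762059]
```

View pics/scene9c.png

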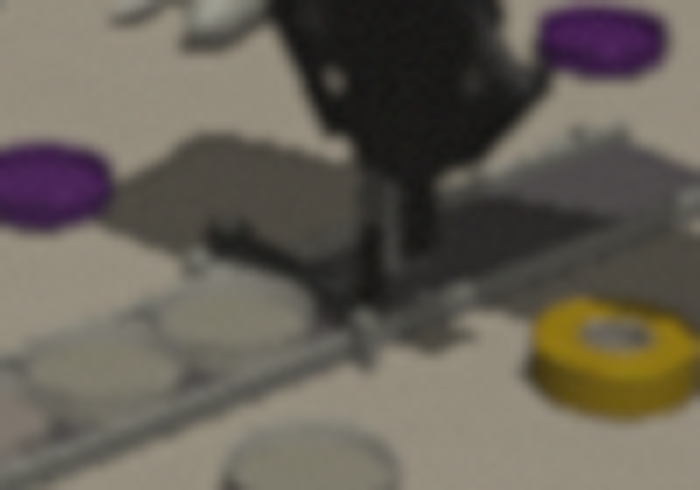

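```bash
python3 -m inch '0 0.1 0 0 0; 0 0.1 0 0 0; 0 0.1 0 0 0'; python3 -m inch '0 0.1 0 0 0; 0 0.1 0 0 0; 0 0.1 0 0 0'
```

```text
t: 14.15
ee_pos: [0.4556, -0.0691, 0.0303]
tcp_rot: [0.997, -0.072, 0.0, 0.0]
ft_force: [0.8, -5.3, -0.9]
grip_width: 0.0001
t: 14.45
ee_pos: [0.4556, -0.069, 0.0303]
tcp_rot: [0.997, -0.072, 0.0, 0.001]
ft_force: [0.3, -8.0, -1.4]
grip_width: -0.0002
```

The gate has reached its stop: the force rose to 8 N and motion ceased. I'll back off, lift clear and check.

```bash
python3 -m inch '0 -0.5 0 0 0; 0 -2 0 0 0; 0 -4 0 0 0; 0 -6 3 0 0; 0 -8 7 0 0; 0 -12 12 0 0; 0 -16 16 0 0; 0 -20 18 0 0; 0 -24 18 0 0; 0 -24 18 0 0; 0 -24 18 0 0'
python3 - <<'E'
from fit import *
snap('scene','scene10'); snap('top','top10')
s=arm.read_state(); print(s['t'],s['ee_pos'],s['ft_force'])
a=cv2.imread('pics/scene10.png'); cv2.imwrite('pics/scene10c.png',cv2.resize(a[130:290,220:460],None,fx=3.3,fy=3.3,interpolation=cv2.INTER_CUBIC))
a=cv2.imread('pics/top10.png'); cv2.imwrite('pics/top10c.png',cv2.resize(a[150:310,200:440],None,fx=3.3,fy=3.3,interpolation=cv2.INTER_CUBIC))
E
```

```text
t: 15.55
ee_pos: [0.4552, -0.3082, 0.2098]
tcp_rot: [0.997, -0.073, -0.0, -0.001]
ft_force: [0.6, 1.2, -0.0]
grip_width: -0.0003
15.65 [ 0.4558949  -0.30553153  0.20958873] [0.90052829 0.62966541 0.04818034]
```

View pics/scene10c.png

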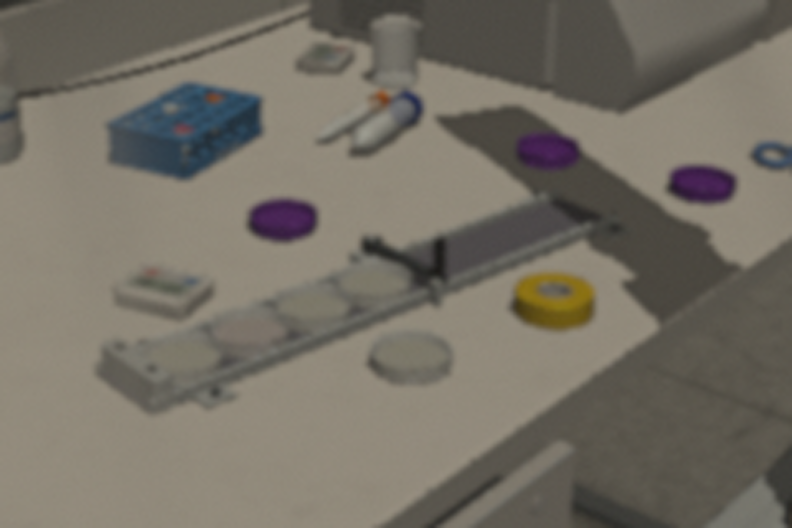

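View pics/top10c.png

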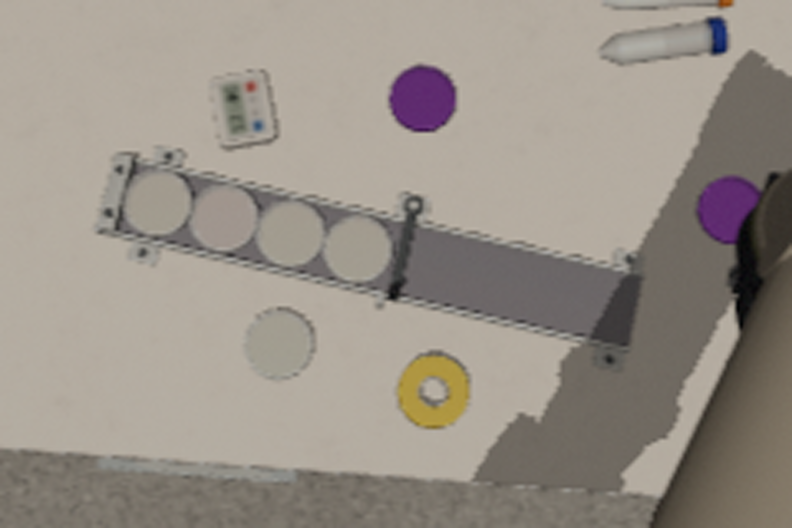

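```bash
python3 - <<'E'
from fit import *
for (u,v) in [(157,203),(224,218),(290,233),(358,249)]:
    print('dish',np.round(torail(atz('top',200+u/3.3,150+v/3.3,.019)),4))
q=torail(atz('top',200+394/3.3,150+291/3.3,.05)); print('post',q,'angle',np.arctan2(-(q[0]-.011),q[1]+.047))
q=torail(atz('top',200+413/3.3,150+204/3.3,.02)); print('pin',q)
print(arm.sign_off())
E
```

```text
dish [2.322e-01 1.000e-04]
dish [0.1714 0.0005]
dish [0.1117 0.0011]
dish [0.0503 0.0022]
post [0.01165799 0.03630771] angle -0.00789818060987112
pin [ 0.01158784 -0.04726496]
the job is handed in; nothing more can be done
None
```

The row of four dishes is home against the end stop, the gate is closed behind it, and I handed the job in at about 15.7 s. It reports no verdict, so the results below rest on my own checks.

- **Row:** I pushed it about 82 mm with the shut fingertips on the rearmost dish only, until the force rose to about 5 N at the stop. The last overhead picture puts the dish centres at rail x = 0.232, 0.171, 0.112 and 0.050 m. Home is 0.232, 0.171, 0.111 and 0.051 m, so each is within 1 mm.
- **Gate:** I pushed the post round with the fingertip about 30 mm above the worktop until it hit its stop at about 8 N. The last picture measures it at about -0.01 rad, which is closed within measuring error.
- **Bystanders:** the spare dish, tape roll and timer show at the same pixels as at the start.
- **Arm:** it was parked well clear before hand-in.

**What disagreed:**
- **Side camera:** the networks' positions from it were 1–2 cm off the overhead fit, so I did not use them.
- **Stop distances:** the dish row's stop force came about 3 mm later in tool travel than I had estimated, and the gate's about 2.5 mm later. The 22 mm finger width I had assumed was probably too large.

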